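# Hang a roller carrier on the sloped drying rail and send it to the stop

### The job

Hang the roller carrier on the raised end of the sloped rail, uphill of the check ridge: feel for the rail and let the rail take the weight gently while you still hold the carrier, then let go so that it stands there by itself. Then push it gently over the ridge and let it roll on its own down to the end stop, leaving it hanging there and everything else undisturbed.

Things in the scene. Friction and masses are not known exactly. Their poses are not given: they have to be found in the camera images.
- carrier: Roller carrier: loose C-shaped metal frame, about 0.6 kg, 124 x 62 x 190 mm (x, y, z), upright on its foot (80 x 62 mm, with a brass bush up to z = 26 mm). Origin: centre of the foot's underside; z up, x the rolling direction, y across; same fore and aft. Side plate at y = 26 to 32 mm from foot to top; the -y side is the open mouth of the C, free from z = 26 to 106 mm.
- carrier_tab (a point): Middle of the carrier's grip tab: 40 mm long (x), 12 mm thick (y), z = 148 to 190 mm in the carrier's frame, on top of the 6 mm thick top plate (z = 142 to 148 mm). Pinch it from above across y.
- carrier_rollers (a point): Midway between the treads' undersides of the two grooved rollers, 110 mm above the carrier's origin: this point comes to lie on the rail's top. Rollers at x = -40 and +40 mm, tread radius 12 mm, flange radius 16 mm, grooves 14 mm wide with sloping flanks. They turn with slight drag: the carrier rolls down at about 0.1 m/s.
- carrier_bumper (a point): Outer face of the carrier's -x bumper plate: 34 mm wide, z = 118 to 148 mm, x = -62 mm; a like plate is at x = +62 mm. Push the carrier here, low; pushed high, at the tab, it may tip.
- rack: Rail stand, fixed: board 470 x 100 x 12 mm, posts of 15 mm radius at x = -205 and +205 mm. Origin: board's underside centre; x along the rail, +x downhill, z up. Between the posts a steel flat bar, 12 mm wide (y = -6 to 6), 18 mm deep, falls 0.105 rad towards +x. Its height is clamped and NOT reported: top 165 to 195 mm above the origin at x = 0. Load it with no more than 25 N by hand.
- rack_ridge (a point): On the board straight below the check ridge, a round bump 3 mm high across the rail's top, x = -55 mm in the rack's frame. A carrier set uphill of it stays with its downhill roller against it (rollers' middle near x = -103 mm); a push of 2 to 4 N along the rail takes each roller over. There is room to hang the carrier with its rollers' middle at x = -130 to -107 mm.
- rack_stop (a point): On the board below the face of the end stop's rubber buffer, which stands 38 mm high over the rail, x = 179 mm in the rack's frame. A carrier home against it has its rollers' middle at x = 116 mm.
- mug: White mug, 70 x 99 x 89 mm, bystander; origin at the centre of its underside.
- flux_jar: Small jar, 35 mm wide, 38 mm high, bystander; origin at the centre of its underside.
- carton: Small white carton, 42 x 58 x 52 mm, bystander; origin at the centre of its underside.

How it is judged:
On the way, in this order (a step that is already met when the one before it is completed fails the run):
1. the held carrier rests on the rail uphill of the ridge, the rail carrying at least 2 N (contact force between carrier and rack above 2 N and contact force between the fingers and carrier above 0.5 N and height (world z) of carrier above 0.04 m and x of carrier_rollers in the frame of rack below -0.09 m), for 0.2 s.
2. let go, the carrier stands on the rail by itself uphill of the ridge (contact force between the fingers and carrier below 0.1 N and linear speed of carrier below 0.03 m/s and contact force between carrier and rack above 2 N and height (world z) of carrier above 0.04 m and x of carrier_rollers in the frame of rack below -0.09 m), for 0.2 s.
3. past the ridge, it rolls downhill untouched (contact force between anything else and carrier above 1 N and contact force between each of the fingers, the arm and carrier below 0.1 N and linear speed of carrier above 0.03 m/s and x of carrier_rollers in the frame of rack between 0 and 0.105 m), for 0.05 s.
At the end, for the whole second after the job is handed in: The carrier hangs at rest on the rail against the end stop: rollers' middle within 9 mm of x = 116 mm and 10 mm of y = 0 in the rack's frame, foot more than 30 mm above the worktop, leaning less than 0.25 rad, the rail carrying it (x of carrier_rollers in the frame of rack between 0.107 and 0.125 m and y of carrier_rollers in the frame of rack between -0.01 and 0.01 m and height (world z) of carrier above 0.03 m and angle between carrier's own z axis and vertical below 0.25 rad and contact force between carrier and rack above 2 N and linear speed of carrier below 0.02 m/s); the robot touches nothing.
It fails at once if the rail is loaded beyond 25 N through the held or pushed carrier (contact force between carrier and rack above 25 N and contact force between the fingers and carrier above 0.3 N).
It fails at once if the fingers or arm press on the rail stand beyond 25 N (contact force between any of the fingers, the arm and rack above 25 N).
It fails at once if a bystander is moved more than 30 mm (distance of any of mug, flux_jar, carton from where it was at the start of the episode above 0.03 m).
It also fails if it takes over 70 s, if anything falls off the work surface, if the arm or the gripper's body presses on something with over 40 N, if the wrist force passes 120 N, or if a joint passes its speed limit or range.

### The arm

A 6-joint arm with a two-finger parallel gripper is mounted at the origin on the work surface; the furniture and walls round the work are solid. World frame = base frame: x ahead of the robot, y to its left, z up, the work surface at z = 0. Lengths are in m, angles in rad, forces in N, time in s.
With the tool pointing down it reaches from about 0.275 to 0.75 m from the base axis. Payload 10.2 kg.
Tool frame: the origin (TCP) lies midway between the tips of the shut fingers; the grasp point (between the pads) lies tcp_to_grasp behind it (tcp_to_grasp is the distance from the TCP to the grasp point, in m); x points along the fingers, y is the direction in which the jaws open and shut, and the axes are right-handed (so a half turn about x gives the same grasp; the last joint's range is limited). The gripper opens to 85 mm and grips with 20 to 120 N. Pads are 22 mm wide; open, the fingers measure 114 mm over their backs; the gripper's body (76 mm by 85 mm) begins 54 mm behind the grasp point. The pads swing forward as they close: fully open they stand 13 mm farther back than shut.
Start: joints at [0.89, 0.313, 1.498, -0, 1.331, -0.223], TCP at [0.232, 0.471, 0.231] pointing down, gripper open.
Joint ranges: [-2.94, 2.94], [-0.97, 2.17], [0.19, 2.56], [-1.23, 4.37], [0.02, 3.11], [-2.88, 2.88]. Speed limits (rad/s): [2.39, 2.39, 3.01, 3.14, 3.14, 3.14].

### API

Orientations are given as a unit quaternion [x, y, z, w].
In Python, from workcell import * gives the robot as it stands.
- The arm moves only by the tool step_arm, never from a script. Its argument "moves" is a list of rows, each a list of 5 numbers: the shift along the tool's x, y, z in mm, then the turn about the tool's x in rad, then the gripper's target within -1 to 1 (shut at 1, half-way at 0, fully open at -1). In form: [[x, y, z, yaw, grip], ...]. A call has 1 to 20 rows; each row is the pose to reach, as a shift and turn from the pose commanded when the call began, along the tool's axes at that moment; what a row does not reach only later rows make up. A row lasts 1/8 s, in which the tool goes at most 62.5 mm and 10.7 degrees, less where a joint would pass 70% of its speed; a pose out of reach is approached as far as the arm can. A call with a gripper value outside its range is refused whole. The fingers move at their own pace and stop on an object; "newtons" is the grip in N (left out, the last holds). Time passes only in rows, so rows that repeat a pose let the fingers close. It gives the time, the measured TCP pose, the force and the opening at its end, in the units of the state.
- read_state(): the state, without advancing time (a new reading comes with each control period).
- grab_frame(name): name is "side" or "top" or "wrist"; returns a dict with "pixels" (420x560x3 uint8, red, green, blue), "range_z" (420x560 float32, m along the optical axis (not along the pixel's ray), 0 where there is no reading), "fx", "fy", "cx", "cy" (pixels), "k1" (the pictures are not rectified: a ray, as slopes to the right and down, at radius r is drawn at 1 + k1 r^2 times it, then the intrinsics apply), "camera_from_world" (4x4, takes a point from world to camera coordinates); the wrist camera has in their place "mount" (4x4, takes a point from camera to tool coordinates, whose origin is the TCP and whose axes are the tool frame's). Camera axes: x right, y down, z forward; pixel columns grow to the right and rows downward; lengths in m; the calibration is good to about 2 mm. A picture is of the moment at which its call begins: read the wrist's pose just before it.
- close_job(): hands the job in, once; it reports no verdict.
The state is a dict: "time_s": time; "q": joint angles; "qvel": joint speeds; "joint_efforts": joint torques, N m; "ee_pos": TCP position; "eef_rot": TCP orientation; "contact_force": force on the tool from outside, world axes, zero at the start; "torque": the same for the moment, N m; "grip_width": finger opening in m.
Only numpy, scipy, OpenCV 4.12 (cv2) and the standard library are available. Lean on these libraries where they do the work, as an engineer would, in place of code of your own. Each camera call takes 0.05 s, during which the arm holds its last target. There are 200 camera calls.

## Working session

There is one attempt and no reset: what is moved stays moved. The work goes in short steps, Python scripts to look and compute and a tool call to move; the robot and the scene stay as the last step left them, time stands still between calls to the robot, and variables do not carry over. Pictures are saved under pics/ and viewed, about 8 in all and at most 12, crops included, and the job is handed in when it is done.

Besides the shell and the picture viewer there is one more tool, called after ">>>" by a JSON object that holds its "name" and its "arguments". step_arm: Moves the arm, as the interface text tells. Its arguments: {"type":"object","properties":{"moves":{"type":"array","items":{"type":"array","items":{"type":"number"}}},"newtons":{"type":"number"}},"required":["moves"]}

```bash
mkdir -p pics; cat > h.py <<'E'
from workcell import *
import numpy as np, cv2
def cloud(f,st=None):
    "world points HxWx3 from range"
    h,w=f["range_z"].shape
    u,v=np.meshgrid(np.arange(w),np.arange(h))
    xd=(u-f["cx"])/f["fx"]; yd=(v-f["cy"])/f["fy"]
    x,y=xd.copy(),yd.copy()
    for _ in range(8):
        s=1+f["k1"]*(x*x+y*y); x,y=xd/s,yd/s
    z=f["range_z"]; P=np.stack([x*z,y*z,z,np.ones_like(z)],-1)
    if "mount" in f:
        from scipy.spatial.transform import Rotation as R
        T=np.eye(4); T[:3,:3]=R.from_quat(st["eef_rot"]).as_matrix(); T[:3,3]=st["ee_pos"]; M=T@f["mount"]
    else: M=np.linalg.inv(f["camera_from_world"])
    W=(P@M.T)[...,:3]; W[z<=0]=np.nan
    return W
E
python3 - <<'E'
from h import *
s=read_state(); print({k:np.round(v,4) for k,v in s.items()})
for n in("top","side"):
    f=grab_frame(n); cv2.imwrite(f"pics/{n}0.png",f["pixels"][...,::-1]); np.save(f"{n}0.npy",cloud(f)); np.save(f"{n}0rgb.npy",f["pixels"])
    print(n,np.round(np.linalg.inv(f["camera_from_world"]),3).tolist(),f["fx"],f["k1"])
E
```

```text
{'time_s': np.float64(0.0), 'q': array([ 0.8896,  0.3134,  1.4985, -0.    ,  1.331 , -0.2234]), 'qvel': array([-0.0011, -0.0003, -0.    ,  0.0014, -0.0002,  0.001 ]), 'joint_efforts': array([ 5.00000e-04, -4.12283e+01, -2.59740e+01, -2.00000e-04,
        4.20000e-03,  0.00000e+00]), 'ee_pos': array([0.2319, 0.4707, 0.2307]), 'eef_rot': array([ 0.16  ,  0.6889, -0.1609,  0.6885]), 'contact_force': array([-0.1731, -0.1821, -0.1454]), 'torque': array([ 0.0138,  0.0208, -0.0248]), 'grip_width': np.float64(0.0852)}
top [[0.028, -0.98, 0.197, 0.232], [-1.0, -0.029, -0.006, -0.085], [0.011, -0.196, -0.98, 1.269], [0.0, 0.0, 0.0, 1.0]] 445.82632557662697 -0.06191276800782599
side [[0.995, 0.066, -0.08, 0.575], [0.102, -0.746, 0.658, -1.052], [-0.016, -0.663, -0.749, 1.219], [0.0, 0.0, 0.0, 1.0]] 535.5681438048947 -0.08490131956870715
```

View pics/top0.png

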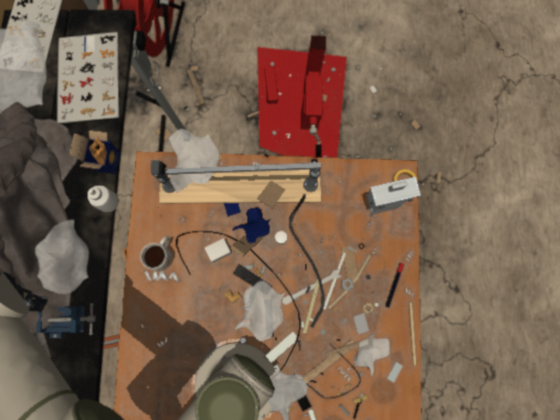

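View pics/side0.png

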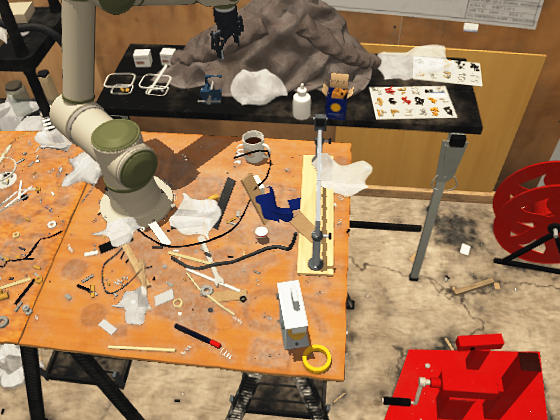

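The top view shows the rack with its posts at about (163,175) and (315,180), the carrier at (393,193), the mug at (155,256), the carton at (217,250) and the jar at (281,237). The side view shows the rail along (320,125)–(316,260) and the carrier at (291,315).

```bash
python3 - <<'E'
from h import *
W=np.load("top0.npy"); S=np.load("side0.npy")
def fit(P,m,name):
    Q=P[m]; print(name,len(Q))
    if len(Q)<5: return
    print("  med",np.round(np.median(Q,0),4),"lo",np.round(np.percentile(Q,2,0),3),"hi",np.round(np.percentile(Q,98,0),3))
    r=cv2.minAreaRect((Q[:,:2]*1000).astype(np.float32)); print("  rect",np.round(r[0],1),np.round(r[1],1),round(r[2],1)); return Q
for nm,P in(("top",W),("side",S)):
    print(nm); u,v=np.meshgrid(np.arange(560),np.arange(420)); z=P[...,2]
    if nm=="top": box=(u>355)&(u<430)&(v>165)&(v<220); rb=(u>150)&(u<330)&(v>150)&(v<205)
    else: box=(u>265)&(u<320)&(v>270)&(v<360); rb=(u>295)&(u<340)&(v>100)&(v<280)
    for a,b in((.135,.155),(.155,.2),(.03,.13)): fit(P,box&(z>a)&(z<b),f"carrier z{a}-{b}")
    fit(P,rb&(z>.006)&(z<.02),"board")
    Q=fit(P,rb&(z>.12)&(z<.3),"rail")
    # rail height vs y
    for y in np.arange(-.3,.36,.03):
        k=Q[abs(Q[:,1]-y)<.015]
        if len(k)>3:print("   y%.2f n%d zmed %.4f z95 %.4f xmed %.4f"%(y,len(k),np.median(k[:,2]),np.percentile(k[:,2],95),np.median(k[:,0])))
for n,(a,b,c,d) in {"mug":(135,180,235,275),"carton":(200,235,235,265),"jar":(272,292,228,246)}.items():
    m=np.zeros(W.shape[:2],bool); m[c:d,a:b]=1; fit(W,m&(W[...,2]>.02),n)
a=cv2.resize(cv2.imread("pics/top0.png")[140:225,140:440],None,fx=2.6,fy=2.6,interpolation=2)
b=cv2.resize(cv2.imread("pics/side0.png")[270:380,240:350],None,fx=3.3,fy=3.3,interpolation=2)
o=np.zeros((600,800,3),np.uint8); o[:a.shape[0],:a.shape[1]]=a; o[225:225+b.shape[0],:b.shape[1]]=b
c=cv2.resize(cv2.imread("pics/side0.png")[100:285,270:370],None,fx=2,fy=2,interpolation=2); o[225:225+c.shape[0],400:400+c.shape[1]]=c[:375]
cv2.imwrite("pics/crop1.png",o)
E
```

```text
top
carrier z0.135-0.155 822
  med [ 0.5132 -0.4004  0.1478] lo [ 0.483 -0.464  0.14 ] hi [ 0.551 -0.345  0.152]
  rect [ 517.8 -405.6] [ 53.1 124.5] 15.4
carrier z0.155-0.2 122
  med [ 0.5204 -0.3993  0.188 ] lo [ 0.514 -0.421  0.156] hi [ 0.531 -0.382  0.193]
  rect [ 528.4 -419.3] [13.6 77.3] 15.9
carrier z0.03-0.13 187
  med [ 0.4925 -0.4031  0.092 ] lo [ 0.478 -0.45   0.034] hi [ 0.515 -0.343  0.129]
  rect [ 492.2 -394. ] [116.6  42.1] 79.7
board 4185
  med [0.5508 0.016  0.0119] lo [ 0.503 -0.216  0.007] hi [0.639 0.233 0.019]
  rect [580.4  14. ] [159.3 524.9] 1.1
rail 1326
  med [0.5542 0.015  0.1851] lo [ 0.531 -0.2    0.143] hi [0.571 0.217 0.207]
  rect [564.5   7.6] [ 53.6 429.2] 2.8
   y-0.21 n59 zmed 0.1483 z95 0.2093 xmed 0.5599
   y-0.18 n158 zmed 0.1900 z95 0.2071 xmed 0.5594
   y-0.15 n72 zmed 0.2005 z95 0.2060 xmed 0.5586
   y-0.12 n78 zmed 0.1979 z95 0.2015 xmed 0.5577
   y-0.09 n73 zmed 0.1946 z95 0.1986 xmed 0.5561
   y-0.06 n75 zmed 0.1914 z95 0.1952 xmed 0.5553
   y-0.03 n77 zmed 0.1883 z95 0.1932 xmed 0.5544
   y-0.00 n71 zmed 0.1852 z95 0.1891 xmed 0.5534
 
[... 1502 characters left out ...]
zmed 0.1810 z95 0.1837 xmed 0.5513
   y0.09 n25 zmed 0.1793 z95 0.1814 xmed 0.5478
   y0.12 n24 zmed 0.1745 z95 0.1776 xmed 0.5483
   y0.15 n23 zmed 0.1716 z95 0.1744 xmed 0.5467
   y0.18 n92 zmed 0.1886 z95 0.2061 xmed 0.5449
   y0.21 n139 zmed 0.1958 z95 0.2061 xmed 0.5470
   y0.33 n95 zmed 0.1386 z95 0.1555 xmed 0.4800
mug 793
  med [0.3397 0.2215 0.0626] lo [0.294 0.164 0.023] hi [0.388 0.259 0.092]
  rect [342.6 210.9] [101.8 108. ] 1.8
carton 402
  med [0.3605 0.0579 0.0517] lo [0.333 0.011 0.03 ] hi [0.394 0.09  0.138]
  rect [365.2  51.4] [53.3 85.6] 16.5
jar 127
  med [ 0.4033 -0.1116  0.0372] lo [ 0.387 -0.126  0.03 ] hi [ 0.42  -0.095  0.042]
  rect [ 403.7 -110.7] [34.6 30.9] 1.5
```

View pics/crop1.png

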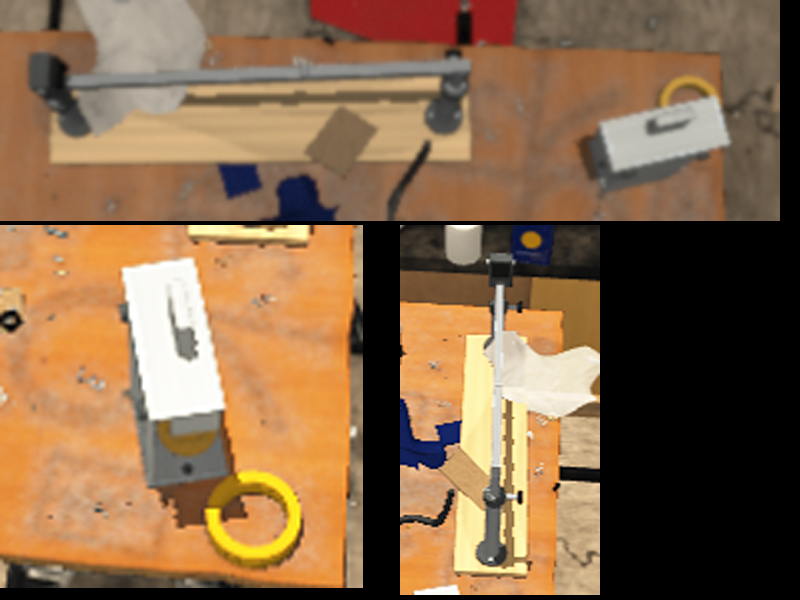

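```bash
python3 - <<'E'
from h import *
import workcell
print([n for n in dir(workcell) if not n.startswith('_')], getattr(workcell,"tcp_to_grasp",None))
from scipy.spatial.transform import Rotation as R
s=read_state(); print("tool axes cols\n",np.round(R.from_quat(s["eef_rot"]).as_matrix(),3))
for nm in("top","side"):
    P=np.load(nm+"0.npy"); C=np.load(nm+"0rgb.npy").astype(int)
    u,v=np.meshgrid(np.arange(560),np.arange(420)); z=P[...,2]
    box=((u>355)&(u<430)&(v>165)&(v<220)) if nm=="top" else ((u>265)&(u<320)&(v>270)&(v<360))
    Q=P[box&(z>.14)&(z<.153)]
    (cx,cy),(w,h),a=cv2.minAreaRect((Q[:,:2]*1000).astype(np.float32)); t=np.radians(a+90 if h>w else a)
    if np.sin(t)<0:t+=np.pi
    ex=np.array([np.cos(t),np.sin(t)]); ey=np.array([-ex[1],ex[0]]); c=np.array([cx,cy])/1000
    print(nm,"plate c",c,"yaw deg",np.degrees(t))
    f=lambda M:np.round(np.c_[(M[:,:2]-c)@ex,(M[:,:2]-c)@ey,M[:,2]]*1000,0)
    T=f(P[box&(z>.183)&(z<.2)]); print(" tab top local lo/hi",T.min(0),T.max(0),np.median(T,0))
    L=f(P[box&(z>.005)&(z<.135)])
    for a in range(5,135,13):
        k=L[(L[:,2]>=a)&(L[:,2]<a+13)]
        if len(k)>2: print(" z",a,len(k),"x",np.percentile(k[:,0],[5,50,95]),"y",np.percentile(k[:,1],[5,50,95]))
    # rack board: wood colour & z
    rb=(u>150)&(u<330)&(v>150)&(v<215) if nm=="top" else (u>285)&(u<350)&(v>140)&(v<285)
    wood=(C[...,0]>190)&(C[...,1]>150)&(C[...,2]>90)&(C[...,0]-C[...,2]>40)
    B=P[rb&wood&(z>.004)&(z<.02)]
    r=cv2.minAreaRect((B[:,:2]*1000).astype(np.float32)); print(" board",len(B),np.round(r,1) if 0 else r)
    A=P[rb&(z>.15)&(z<.22)&(P[...,1]>-.16)&(P[...,1]<.15)&(abs(P[...,0]-.553)<.02)]
    m=np.median(A[:,2]-(-.105*A[:,1])); px=np.polyfit(A[:,1],A[:,0],1); print(" rail x(y)",px,"z(y)",np.polyfit(A[:,1],A[:,2],1))
    d=A[:,0]-np.polyval(px,A[:,1]); print(" width pct",np.percentile(d,[3,97]))
    E=P[rb&(z>.185)&(P[...,1]>.15)&(P[...,1]<.26)]; print(" stop y",np.percentile(E[:,1],[2,10,50,98]),"z",np.percentile(E[:,2],[50,98]),"x",np.percentile(E[:,0],[2,98]))
E
```

```text
['IKError', 'close_job', 'grab_frame', 'read_state', 'tcp_to_grasp'] 0.0187
tool axes cols
 [[-0.001  0.442  0.897]
 [-0.001  0.897 -0.442]
 [-1.    -0.001 -0.   ]]
top plate c [ 0.51789777 -0.40551889] yaw deg 105.04918384552002
 tab top local lo/hi [-18. -13. 183.] [ 22.   1. 195.] [  4.  -6. 189.]
 z 5 202 x [-101.    23.    52.9] y [-88.9  -19.5   38.95]
 z 18 87 x [-111.4  -76.    31.1] y [-78.7 -64.   26. ]
 z 31 21 x [-35.  10.  40.] y [24. 26. 27.]
 z 44 19 x [-29.3   7.   39. ] y [24.8 26.  27. ]
 z 57 20 x [-31.25   7.    38.1 ] y [24.9 26.  27. ]
 z 70 21 x [-30.   8.  39.] y [24. 26. 27.]
 z 83 16 x [-33.    -4.5   38.25] y [24.25 26.   26.25]
 z 96 18 x [-31.9   0.   40. ] y [23.7  26.   26.15]
 z 109 27 x [-35.4   6.   60.4] y [-9.3 26.  31. ]
 z 122 56 x [-38.5  36.   62. ] y [-16.5  26.   31. ]
 board 2260 ((554.139404296875, 10.30438232421875), (92.73727416992188, 465.34332275390625), 2.3360023498535156)
 rail x(y) [-0.03579193  0.55422097] z(y) [-0.10688913  0.18357029]
 width pct [-0.00471042  0.00698953]
 stop y [0.19257918 0.19406276 0.20598845 0.22092361] z [0.2
[... 907 characters left out ...]
 0.00565721]Traceback (most recent call last):
  File "<stdin>", line 29, in <module>
    return _quantile_unchecked(
        a, q, axis, out, overwrite_input, method, keepdims, weights)
    return _ureduce(a,
                    func=_quantile_ureduce_func,
    ...<5 lines>...
                    overwrite_input=overwrite_input,
                    method=method)
    r = func(a, **kwargs)
    result = _quantile(arr,
                       quantiles=q,
    ...<2 lines>...
                       out=out,
                       weights=wgt)
    slices_having_nans = np.isnan(arr[-1, ...])
                                  ~~~^^^^^^^^^
IndexError: index -1 is out of bounds for axis 0 with size 0
```

>>> {"name": "step_arm", "arguments": {"moves": [[-60,0,0,0,-1],[-70,-50,50,0.1,-1],[-70,-100,98,0.15,-1],[-70,-145,143,0.2,-1],[-70,-190,187,0.25,-1],[-70,-235,231,0.3,-1],[-70,-280,276,0.36,-1],[-70,-325,320,0.42,-1],[-70,-370,364,0.48,-1],[-70,-415,409,0.54,-1],[-70,-460,453,0.6,-1],[-70,-505,497,0.66,-1],[-70,-550,542,0.72,-1],[-70,-595,586,0.78,-1],[-70,-630,620,0.82,-1],[-70,-657,647,0.852,-1],[-70,-657,647,0.852,-1],[-70,-657,647,0.852,-1],[-70,-657,647,0.852,-1]]}}

```text
time_s: 2.48
ee_pos: [0.5221, -0.4033, 0.3022]
eef_rot: [0.43, 0.561, -0.43, 0.561]
contact_force: [-0.2, 0.0, 0.9]
grip_width: 0.0853
```

```bash
cat > w.py <<'E'
from h import *
import sys
from scipy.spatial.transform import Rotation as R
s=read_state(); f=grab_frame("wrist"); P=cloud(f,s); cv2.imwrite(f"pics/{sys.argv[1]}.png",f["pixels"][...,::-1])
Rm=R.from_quat(s["eef_rot"]).as_matrix(); print(np.round(s["ee_pos"],4),"tool y ang",np.degrees(np.arctan2(Rm[1,1],Rm[0,1])),"t",s["time_s"]); print("F",np.round(s["contact_force"],2))
np.save("w.npy",P)
E
python3 w.py wr1; python3 - <<'E'
from h import *
P=np.load("w.npy"); z=P[...,2]
print(np.round(np.nanpercentile(z,[1,50,99]),3))
near=(np.hypot(P[...,0]-.522,P[...,1]+.404)<.1)
for a,b in((.14,.156),(.18,.2)):
    Q=P[near&(z>a)&(z<b)]
    if len(Q)>5: print(a,len(Q),cv2.minAreaRect((Q[:,:2]*1000).astype(np.float32)),np.median(Q,0))
E
```

```text
[ 0.5221 -0.4033  0.3022] tool y ang 15.021536978578437 t 2.475
F [-0.16  0.04  0.94]
[-0.805 -0.001  0.394]
0.14 5267 ((518.9677124023438, -402.8365478515625), (52.05777359008789, 123.26861572265625), 14.896651268005371) [ 0.51510319 -0.3922332   0.14778242]
0.18 588 ((524.5736083984375, -401.14306640625), (11.85201644897461, 39.024105072021484), 15.437347412109375) [ 0.52429677 -0.39949502  0.18942904]
```

View pics/wr1.png

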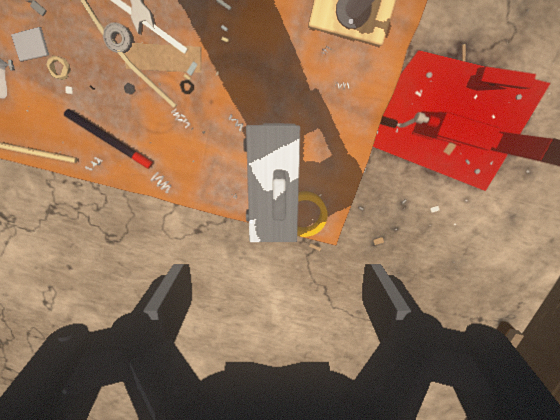

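The wrist view shows the carrier square to the jaws, its tab at about (279,195). The measured tab is 39 x 12 mm, as it should be.

>>> {"name": "step_arm", "arguments": {"moves": [[40,3,-1.5,0,-1],[80,3,-1.5,0,-1],[115,3,-1.5,0,-1],[135,3,-1.5,0,-1],[146,3,-1.5,0,-1],[146,3,-1.5,0,-1],[146,3,-1.5,0,1],[146,3,-1.5,0,1],[146,3,-1.5,0,1],[146,3,-1.5,0,1],[146,3,-1.5,0,1],[146,3,-1.5,0,1],[146,3,-1.5,0,1],[146,3,-1.5,0,1]], "newtons": 35}}

```text
time_s: 4.28
ee_pos: [0.5246, -0.4023, 0.1555]
eef_rot: [0.431, 0.561, -0.431, 0.561]
contact_force: [-0.4, 0.1, 2.1]
grip_width: 0.0117
```

>>> {"name": "step_arm", "arguments": {"moves": [[15,0,0,0,1],[-20,0,0,0,1],[-60,0,0,0,1],[-100,-10,0,0,1],[-125,-30,0,0,1],[-125,-42,-10,0,1],[-125,-40,-30,0.03,1],[-125,-33,-60,0.06,1],[-125,-24,-90,0.09,1],[-125,-15,-120,0.12,1],[-125,-8,-150,0.15,1],[-125,0,-180,0.18,1],[-125,8,-210,0.2,1],[-125,16,-240,0.224,1],[-125,24,-265,0.224,1],[-125,31,-287,0.224,1],[-125,35,-297,0.224,1],[-125,36,-299,0.224,1],[-125,36,-299,0.224,1],[-125,36,-299,0.224,1]]}}

```text
time_s: 6.78
ee_pos: [0.4822, -0.1046, 0.2802]
eef_rot: [0.491, 0.509, -0.491, 0.509]
contact_force: [0.0, 0.1, -6.3]
grip_width: 0.0117
```

My first row had a wrong sign and pressed down briefly, so the tab may have slipped in the pads. I'll check how the carrier hangs, and take the rail again from here.

```bash
python3 - <<'E'
from h import *
s=read_state(); print(s["ee_pos"],s["grip_width"])
o=[]
for n in("side","top"):
    f=grab_frame(n); P=cloud(f); z=P[...,2]
    np.save(n+"1.npy",P)
    im=f["pixels"][...,::-1]
    M=f["camera_from_world"]; c=M@np.r_[.5,-.1,.2,1]; u=int(f["fx"]*c[0]/c[2]+f["cx"]); v=int(f["fy"]*c[1]/c[2]+f["cy"])
    cr=im[max(v-90,0):v+90,max(u-100,0):u+100]; o.append(cv2.resize(cr,None,fx=2,fy=2)); print(n,u,v,cr.shape)
    L=np.stack([P[...,0]-.482,P[...,1]+.1035],-1)@np.array([[-.0384,-.9993],[.9993,-.0384]])  # carrier x,y
    m=(abs(L[...,0])<.064)&(abs(L[...,1])<.04)&(z>.09)&(z<.33)
    for k in np.arange(.1,.33,.008):
        q=m&(z>=k)&(z<k+.008)
        if q.sum()>4: print("  z%.3f n%d x %s y %s"%(k,q.sum(),np.round(np.percentile(L[q][:,0],[3,97])*1000),np.round(np.percentile(L[q][:,1],[3,97])*1000)))
    q=m&(z>.255)&(z<.285)&(L[...,1]>.008); 
    if q.sum()>9:
        A=np.c_[L[q],np.ones(q.sum())]; w=np.linalg.lstsq(A,z[q],rcond=None)[0]; print("  topplate fit slope x,y, z0",np.round(w,4),q.sum())
h=min(a.shape[0] for a in o); cv2.imwrite("pics/held.png",np.hstack([a[:h] for a in o]))
E
```

```text
[ 0.48216343 -0.10459164  0.28015643] 0.011714486532285953
side 295 191 (180, 200, 3)
  z0.124 n6 x [-37. -34.] y [-18.  32.]
  z0.132 n184 x [-39.  39.] y [-25.  30.]
  z0.140 n191 x [-38.  35.] y [-24.  30.]
  z0.148 n58 x [-37.  15.] y [-17.  32.]
  z0.156 n75 x [-37.  13.] y [-16.  32.]
  z0.164 n8 x [-39.   6.] y [30. 35.]
  z0.172 n11 x [-40.  11.] y [30. 35.]
  z0.180 n8 x [-39.  14.] y [30. 34.]
  z0.188 n6 x [-41.   5.] y [30. 31.]
  z0.196 n9 x [-41. -21.] y [30. 34.]
  z0.204 n9 x [-41. -15.] y [30. 34.]
  z0.220 n8 x [-42. -21.] y [30. 35.]
  z0.228 n6 x [-41. -37.] y [30. 36.]
  z0.236 n5 x [-40. -37.] y [30. 35.]
  z0.244 n18 x [-62. -39.] y [-11.  38.]
  z0.252 n40 x [-63.  42.] y [-13.  39.]
  z0.260 n32 x [-63. -33.] y [-11.  39.]
  z0.268 n73 x [-63.   9.] y [-15.  33.]
  z0.276 n374 x [-61.  29.] y [-15.  34.]
  z0.284 n30 x [-27.  -7.] y [-13.  21.]
  z0.292 n37 x [-24.  -6.] y [-16.  21.]
  z0.300 n36 x [-22.  -7.] y [-16.  21.]
  z0.308 n43 x [-22.  -3.] y [-15.  20.]
  z0.316 n77 x [-22.  19.] y [-13.  15.]
  z0.324 n37 x [-17.   5.] y [-21.  40.]
  topplate fit slope x,y, z0 [ 0.0604 -0.0587  0.2798] 291
top 278 188 (180, 200, 3)
  z0.252 n6 x [-45. -40.] y [35. 37.]
  z0.268 n40 x [-62.  40.] y [-16.  32.]
  z0.276 n99 x [-62.  52.] y [-18.  32.]
  topplate fit slope x,y, z0 [-0.1704 -0.3356  0.2738] 73
```

View pics/held.png

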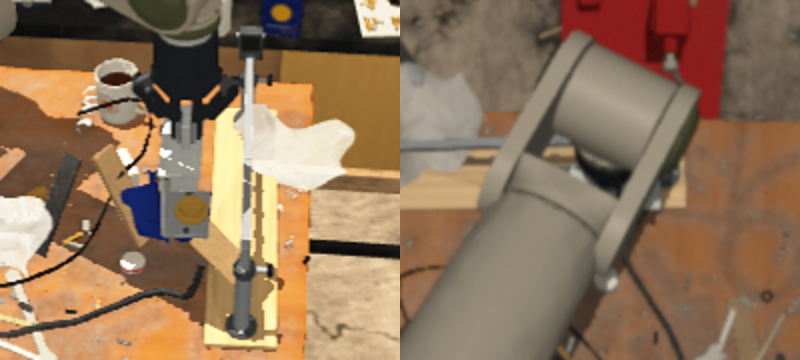

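The side view shows the carrier hanging upright at about (185,200) in the crop, with its mouth towards the rail. The tab has slipped about 6 mm down the pads. I'll fit the rail and the held plate in the wrist camera, which measures relative to the tool.

```bash
python3 w.py wr2; python3 - <<'E'
from h import *
from scipy.stats import theilslopes
P=np.load("w.npy"); z=P[...,2]; x=P[...,0]; y=P[...,1]
m=(abs(x-(.554-.0375*y))<.02)&(y>-.15)&(y<.16)&(abs(z-(.186-.105*y))<.012)
print("rail n",m.sum())
for a in np.arange(-.14,.16,.03):
    q=m&(y>=a)&(y<a+.03)
    if q.sum()>20:
        Q=P[q]; top=Q[Q[:,2]>np.percentile(Q[:,2],95)-.004-.105*.03]
        print("y%.3f n%d x5..95 %s mid %.4f z %s"%(a+.015,q.sum(),np.round(np.percentile(Q[:,0]+.0375*(Q[:,1]-a-.015),[3,97]),4),np.mean(np.percentile(Q[:,0]+.0375*(Q[:,1]-a-.015),[3,97])),np.round(np.median(Q[:,2]+.105*(Q[:,1]-a-.015)),4)))
L=np.stack([x-.482,y+.1035],-1)@np.array([[-.0384,-.9993],[.9993,-.0384]])
q=(abs(L[...,0])<.07)&(abs(L[...,1])<.035)&(z>.255)&(z<.295); print("plate n",q.sum())
if q.sum()>50:
    X=L[q]; Z=z[q]; k=np.ones(len(Z),bool)
    for _ in range(6):
        w=np.linalg.lstsq(np.c_[X[k],np.ones(k.sum())],Z[k],rcond=None)[0]; k=abs(np.c_[X,np.ones(len(Z))]@w-Z)<.003
    print("plate slope,z0",np.round(w,4),k.sum(),"x",np.percentile(X[k][:,0],[1,99]),"y",np.percentile(X[k][:,1],[1,99]))
E
```

```text
[ 0.4822 -0.1045  0.2802] tool y ang 2.079421569060665 t 6.875
F [-1.23  0.62 -5.86]
rail n 5361
y-0.125 n634 x5..95 [0.556  0.5675] mid 0.5617 z 0.1994
y-0.095 n703 x5..95 [0.5548 0.5662] mid 0.5605 z 0.1962
y-0.065 n758 x5..95 [0.5537 0.5652] mid 0.5594 z 0.1931
y-0.035 n847 x5..95 [0.5526 0.5641] mid 0.5584 z 0.1901
y-0.005 n901 x5..95 [0.5515 0.563 ] mid 0.5573 z 0.1867
y0.025 n979 x5..95 [0.5505 0.5619] mid 0.5562 z 0.1835
y0.055 n337 x5..95 [0.5495 0.5602] mid 0.5549 z 0.1803
plate n 12660
plate slope,z0 [0.0165 0.0014 0.2777] 11506 x [-0.05588102  0.06351174] y [-0.0203698   0.03037172]
```

View pics/wr2.png

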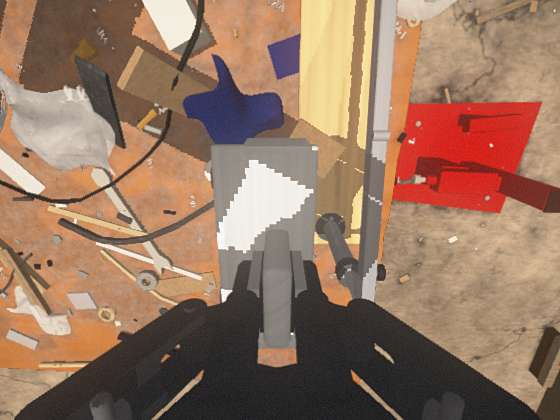

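The wrist view shows the tab held between the pads, the rail at u≈375 with the check ridge at about (380,134), and the plate level. I'll place the ridge.

```bash
python3 - <<'E'
from h import *
P=np.load("w.npy"); print(np.round(P[128:141,380],4)); 
x,y,z=P[...,0],P[...,1],P[...,2]
m=(abs(x-(.557-.0365*y))<.004)&(y>-.15)&(y<.06)
r=z-(.1863-.106*y)
for a in np.arange(-.075,-.015,.004):
    q=m&(y>=a)&(y<a+.004); print(round(a+.002,3),np.round(np.median(r[q])*1000,2),end="; ")
E
```

```text
[[ 0.5581 -0.0359  0.1915]
 [ 0.5587 -0.0368  0.1899]
 [ 0.5581 -0.0373  0.192 ]
 [ 0.5582 -0.0381  0.192 ]
 [ 0.5577 -0.0386  0.1939]
 [ 0.5581 -0.0394  0.1931]
 [ 0.558  -0.0401  0.1935]
 [ 0.5583 -0.0409  0.193 ]
 [ 0.5581 -0.0415  0.1941]
 [ 0.558  -0.0422  0.1945]
 [ 0.5585 -0.0431  0.1934]
 [ 0.5587 -0.0438  0.1932]
 [ 0.5591 -0.0446  0.1924]]
-0.073 0.02; -0.069 -0.05; -0.065 -0.11; -0.061 -0.24; -0.057 -0.18; -0.053 -0.12; -0.049 0.01; -0.045 0.49; -0.041 2.72; -0.037 0.38; -0.033 -0.04; -0.029 -0.14; -0.025 -0.21; -0.021 -0.47; -0.017 -0.11;
```

>>> {"name": "step_arm", "arguments": {"moves": [[0,10,2.5,0,1],[0,22,2.5,0,1],[0,34,2.5,0,1],[0,46,2.5,0,1],[0,58,2.5,0,1],[0,68,2.5,0,1],[0,75,2.5,0,1],[0,78.3,2.5,0,1],[0,78.3,2.5,0,1],[10,78.3,2.5,0,1],[20,78.3,2.5,0,1],[27,78.3,2.5,0,1],[31,78.3,2.5,0,1],[31,78.3,2.5,0,1],[31,78.3,2.5,0,1]]}}

```text
time_s: 8.8
ee_pos: [0.5607, -0.1036, 0.2496]
eef_rot: [0.491, 0.509, -0.491, 0.509]
contact_force: [-0.3, -0.4, -5.2]
grip_width: 0.0112
```

```bash
python3 -c "
from h import *
s=read_state();print(s['contact_force'],s['torque'],s['ee_pos'])
f=grab_frame('side');cv2.imwrite('pics/s2.png',cv2.resize(f['pixels'][100:290,250:380,::-1],None,fx=3,fy=3))"
```

```text
[-0.27295018 -0.43379227 -5.23125815] [-0.02794524 -0.03275697 -0.03078274] [ 0.56066276 -0.10363437  0.24961844]
```

View pics/s2.png

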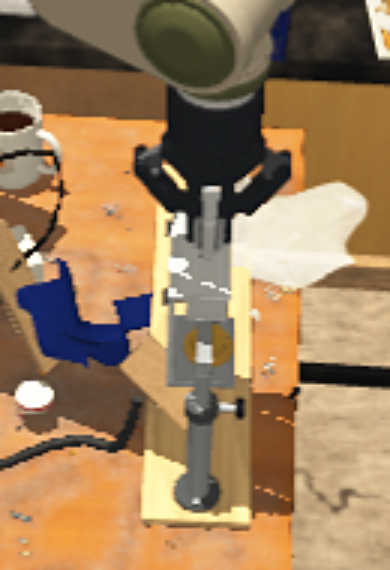

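The side view shows the rail running through the carrier's mouth, clear of the post. Next I feel downwards.

>>> {"name": "step_arm", "arguments": {"moves": [[2,0,0,0,1],[3,0,0,0,1],[4,0,0,0,1],[5,0,0,0,1],[5,0,0,0,1]], "newtons": 25}}

```text
time_s: 9.48
ee_pos: [0.5605, -0.1036, 0.2442]
eef_rot: [0.491, 0.509, -0.491, 0.509]
contact_force: [-0.0, -0.4, -6.1]
grip_width: 0.0114
```

>>> {"name": "step_arm", "arguments": {"moves": [[1,0,0,0,1],[1,0,0,0,1],[2,0,0,0,1],[2,0,0,0,1]]}}

```text
time_s: 9.98
ee_pos: [0.5606, -0.1036, 0.2425]
eef_rot: [0.491, 0.509, -0.491, 0.509]
contact_force: [-0.0, 0.2, -4.9]
grip_width: 0.0115
```

>>> {"name": "step_arm", "arguments": {"moves": [[0.5,0,0,0,1],[1,0,0,0,1],[1,0,0,0,1]]}}

```text
time_s: 10.35
ee_pos: [0.5607, -0.1036, 0.2421]
eef_rot: [0.491, 0.509, -0.491, 0.51]
contact_force: [-2.4, 1.2, 4.2]
grip_width: 0.0114
```

>>> {"name": "step_arm", "arguments": {"moves": [[0.5,0,0,0,1],[1,0,0,0,1],[1,0,0,0,1]]}}

```text
time_s: 10.72
ee_pos: [0.5608, -0.1037, 0.2419]
eef_rot: [0.491, 0.508, -0.49, 0.51]
contact_force: [-3.8, 1.8, 9.7]
grip_width: 0.0115
```

The rail now carries about 15 N, with a sideways share from the groove's flank. I'll ease off and centre, still holding.

>>> {"name": "step_arm", "arguments": {"moves": [[-0.5,-0.4,0,0,1],[-0.8,-0.8,0,0,1],[-0.8,-0.8,0,0,1],[-0.8,-0.8,0,0,1]], "newtons": 20}}

```text
time_s: 11.22
ee_pos: [0.5604, -0.1038, 0.242]
eef_rot: [0.491, 0.508, -0.49, 0.51]
contact_force: [0.8, 1.3, 6.6]
grip_width: 0.0115
```

>>> {"name": "step_arm", "arguments": {"moves": [[0,0,0,0,0.72],[0,0,0,0,0.71],[0,0,0,0,0.7],[0,0,0,0,0.69],[0,0,0,0,0.68],[0,0,0,0,0.67],[0,0,0,0,0.66],[0,0,0,0,0.65],[0,0,0,0,0.64]]}}

```text
time_s: 12.35
ee_pos: [0.5597, -0.1036, 0.2411]
eef_rot: [0.491, 0.509, -0.491, 0.509]
contact_force: [0.9, -1.0, -0.2]
grip_width: 0.0153
```

```bash
python3 w.py wr3; python3 - <<'E'
from h import *
P=np.load("w.npy"); x,y,z=P[...,0],P[...,1],P[...,2]
L=np.stack([x-.5566,y-.014],-1)@np.array([[-.0365,-.9993],[.9993,-.0365]])
q=(L[...,0]<-.03)&(L[...,0]>-.2)&(abs(L[...,1])<.035)&(z>.225)&(z<.26)
X=L[q]; Z=z[q]; k=np.ones(len(Z),bool)
for _ in range(8):
    w=np.linalg.lstsq(np.c_[X[k],np.ones(k.sum())],Z[k],rcond=None)[0]; k=abs(np.c_[X,np.ones(len(Z))]@w-Z)<.003
print("slopes",w,k.sum(),"x",np.percentile(X[k][:,0],[1,99]),"y",np.percentile(X[k][:,1],[1,99]), "z at x=-.11",w@[-.11,0,1])
E
```

```text
[ 0.5597 -0.1036  0.2411] tool y ang 2.12138785891506 t 12.35
F [ 0.88 -0.96 -0.22]
slopes [-0.10465477 -0.02906417  0.22319356] 13766 x [-0.15893958 -0.03958541] y [-0.01847798  0.03211994] z at x=-.11 0.23470558102846364
```

The plate now slopes −0.105 rad, the same as the rail, so it stands on both rollers against the ridge. I'll open and rise.

>>> {"name": "step_arm", "arguments": {"moves": [[0,0,0,0,0.3],[0,0,0,0,-0.2],[0,0,0,0,-0.4],[0,0,0,0,-0.4],[-15,0,0,0,-0.4],[-40,0,0,0,-0.4],[-70,0,0,0,-0.4],[-90,0,0,0,-0.4],[-90,0,0,0,-0.4]]}}

```text
time_s: 13.52
ee_pos: [0.5601, -0.1037, 0.3331]
eef_rot: [0.491, 0.508, -0.49, 0.51]
contact_force: [0.5, -0.4, -0.3]
grip_width: 0.0596
```

```bash
cat > c.py <<'E'
from h import *
import sys
lo,hi=float(sys.argv[1]),float(sys.argv[2])
P=np.load("w.npy"); x,y,z=P[...,0],P[...,1],P[...,2]
L=np.stack([x-.5566,y-.014],-1)@np.array([[-.0365,-.9993],[.9993,-.0365]])
q=(L[...,0]<hi)&(L[...,0]>lo)&(abs(L[...,1])<.035)&(abs(z-(.2233-.105*L[...,0]))<.02)
X=L[q]; Z=z[q]; k=np.ones(len(Z),bool)
for _ in range(8):
    w=np.linalg.lstsq(np.c_[X[k],np.ones(k.sum())],Z[k],rcond=None)[0]; k=abs(np.c_[X,np.ones(len(Z))]@w-Z)<.003
e=np.percentile(X[k][:,0],[1,99]); print("slopes",w,k.sum(),"x",e,"y",np.percentile(X[k][:,1],[1,99])); print("rollers from ends",e[0]+.062-.004,e[1]-.062-.004)
E
python3 w.py wr4; python3 c.py -.2 0
```

```text
[ 0.5601 -0.1037  0.3331] tool y ang 2.1227065543844357 t 13.525
F [ 0.51 -0.38 -0.3 ]
slopes [-0.10473825 -0.03098513  0.22316148] 8074 x [-0.16040658 -0.03990476] y [-0.01860674  0.03219514]
rollers from ends -0.10240657660167235 -0.1059047581644217
```

View pics/wr4.png

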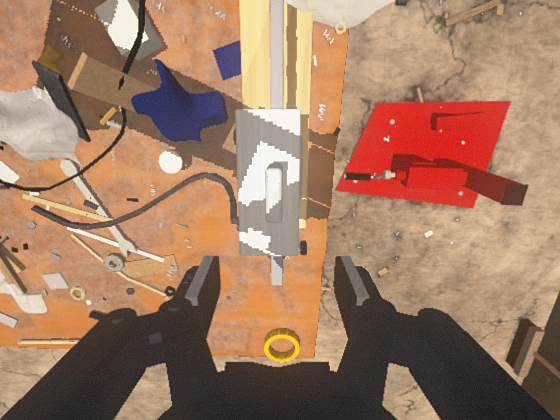

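The wrist view shows the carrier standing free on the rail, its tab at about (274,195), with the rollers' middle near x = −0.103 m. Now the shut fingers go behind the uphill bumper.

>>> {"name": "step_arm", "arguments": {"moves": [[0,0,20,0,1],[0,1,45,0,1],[0,1,65,0,1],[0,1,74,0,1],[0,1,74,0,1],[0,1,74,0,1],[30,1,74,0,1],[60,1,74,0,1],[85,1,74,0,1],[102,1,74,0,1],[111,1,74,0,1],[111,1,74,0,1]]}}

```text
time_s: 15.08
ee_pos: [0.5634, -0.1772, 0.2201]
eef_rot: [0.491, 0.509, -0.491, 0.509]
contact_force: [-1.0, -0.2, 0.2]
grip_width: -0.0001
```

>>> {"name": "step_arm", "arguments": {"moves": [[0,0,-4,0,1],[0,0,-8,0,1],[0,0,-11,0,1],[0,0,-13,0,1],[0,0,-15,0,1],[0,0,-17,0,1]]}}

```text
time_s: 15.82
ee_pos: [0.5628, -0.1606, 0.2201]
eef_rot: [0.491, 0.509, -0.491, 0.509]
contact_force: [-0.2, -1.4, -0.9]
grip_width: 0.0001
```

>>> {"name": "step_arm", "arguments": {"moves": [[0,0,-2,0,1],[0,0,-4,0,1]]}}

```text
time_s: 16.08
ee_pos: [0.5627, -0.1564, 0.22]
eef_rot: [0.491, 0.509, -0.491, 0.509]
contact_force: [-0.1, 0.5, -0.8]
grip_width: 0.0
```

>>> {"name": "step_arm", "arguments": {"moves": [[0,0,-2,0,1],[0,0,-4,0,1]]}}

```text
time_s: 16.32
ee_pos: [0.5626, -0.1523, 0.2202]
eef_rot: [0.491, 0.509, -0.491, 0.509]
contact_force: [0.8, -0.5, 0.0]
grip_width: 0.0001
```

>>> {"name": "step_arm", "arguments": {"moves": [[0,0,-3,0,1],[1,0,-6,0,1],[1,0,-10,0,1],[1,0,-14,0,1],[2,0,-18,0,1],[2,0,-22,0,1],[2,0,-26,0,1],[3,0,-30,0,1],[3,0,-34,0,1]]}}

```text
time_s: 17.45
ee_pos: [0.5612, -0.1183, 0.217]
eef_rot: [0.491, 0.509, -0.491, 0.509]
contact_force: [-0.6, 0.4, -0.0]
grip_width: 0.0001
```

```bash
python3 w.py wr5; python3 c.py -.15 .2
```

```text
[ 0.5612 -0.1183  0.217 ] tool y ang 2.1200463255292354 t 17.45
F [-0.6   0.41 -0.02]
slopes [-0.10530626 -0.04137947  0.22318155] 19931 x [-0.12127759 -0.01122184] y [-0.01799181  0.03255776]
rollers from ends -0.06327759230199821 -0.07722184374533414
```

```bash
python3 -c "
from h import *
f=grab_frame('side');a=cv2.resize(f['pixels'][80:290,250:380,::-1],None,fx=2.6,fy=2.6,interpolation=2)
b=cv2.imread('pics/wr5.png'); b=cv2.resize(b,(440,330)); o=np.zeros((560,790,3),np.uint8); o[:a.shape[0],:a.shape[1]]=a; o[:330,345:785]=b; cv2.imwrite('pics/s3.png',o)
P=np.load('w.npy'); x,y,z=P[...,0],P[...,1],P[...,2]
L=np.stack([x-.5566,y-.014],-1)@np.array([[-.0365,-.9993],[.9993,-.0365]])
q=(abs(L[...,1])<.03)&(z>.25)&(z<.285)&(L[...,0]>-.14)&(L[...,0]<.1)
if q.sum(): print('tab',np.percentile(L[q][:,0],[2,50,98]),np.percentile(L[q][:,1],[2,98]),q.sum())
"
```

```text
tab [-0.13937534 -0.11973902 -0.02372233] [-0.02900924  0.02912511] 11753
```

View pics/s3.png

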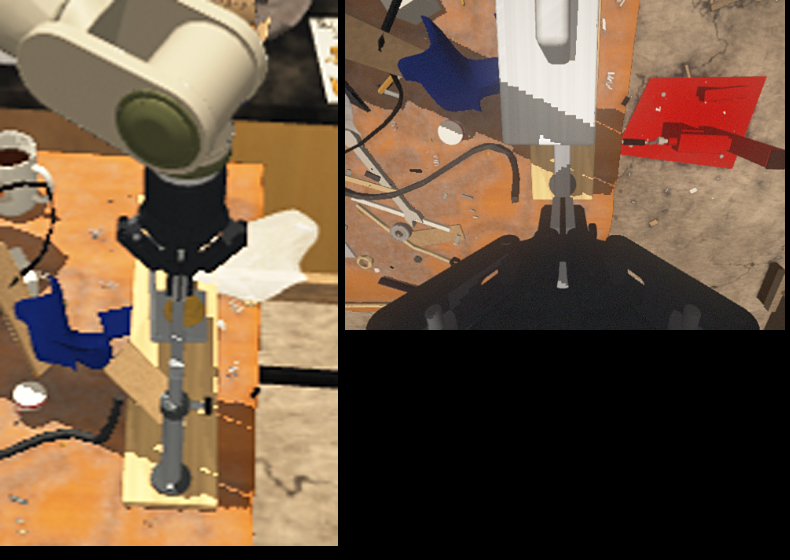

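The wrist view shows the carrier's uphill end at (548,145) just ahead of the shut fingers. Its rollers' middle is near −0.063 m, so the first roller is over. I'll push the second roller over, then back off at once.

>>> {"name": "step_arm", "arguments": {"moves": [[0,0,-4,0,1],[1,0,-8,0,1],[1,0,-12,0,1],[2,0,-16,0,1],[2,0,-20,0,1],[2,0,-24,0,1],[3,0,-28,0,1],[3,0,-32,0,1],[4,0,-36,0,1],[4,0,-40,0,1],[5,0,-44,0,1],[5,0,-48,0,1],[5,0,-52,0,1],[5,0,-55,0,1],[5,0,-55,0,1],[5,0,-45,0,1],[5,0,-35,0,1]]}}

```text
time_s: 19.68
ee_pos: [0.56, -0.0845, 0.2121]
eef_rot: [0.491, 0.509, -0.491, 0.509]
contact_force: [0.1, 0.5, 0.3]
grip_width: -0.0004
```

```bash
cat > t.py <<'E'
from h import *
s=read_state(); print(s["time_s"],np.round(s["ee_pos"],4),np.round(s["contact_force"],1))
f=grab_frame("side"); P=cloud(f); cv2.imwrite("pics/s4.png",cv2.resize(f['pixels'][60:290,230:400,::-1],None,fx=2.5,fy=2.5))
x,y,z=P[...,0],P[...,1],P[...,2]
L=np.stack([x-.5526,y-.014],-1)@np.array([[-.0365,-.9993],[.9993,-.0365]])
h=z-(.2233-.105*L[...,0])
q=(abs(L[...,1])<.035)&(abs(h)<.004)&(L[...,0]>-.17)&(L[...,0]<.178)
print("plate x ends",np.percentile(L[q][:,0],[1,50,99]),q.sum(),"rollers by ends",np.percentile(L[q][:,0],[1,99])+[.058,-.066])
E
python3 t.py
```

```text
19.675 [ 0.56   -0.0845  0.2121] [0.1 0.5 0.3]
plate x ends [-0.11324871 -0.1086332  -0.10449354] 22 rollers by ends [-0.05524871 -0.17049354]
```

```bash
python3 w.py wr6; python3 c.py -.09 .2
```

```text
[ 0.56   -0.0857  0.212 ] tool y ang 2.0484385118860837 t 19.725
F [ 0.45 -0.77  0.16]
slopes [-0.13498989 -0.05478556  0.22354977] 5023 x [-0.08819189  0.02173722] y [-0.01737154  0.03277699]
rollers from ends -0.030191894817334208 -0.04426278398594993
```

View pics/wr6.png

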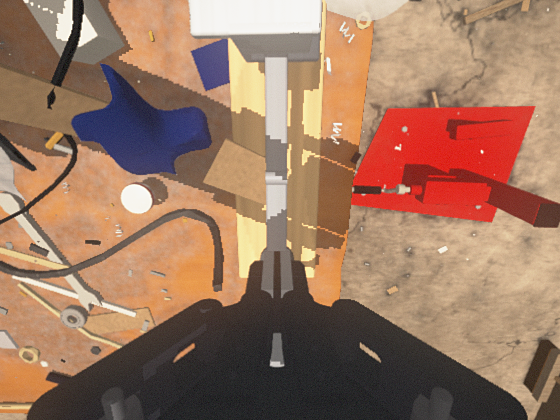

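```bash
python3 - <<'E'
from h import *
P=np.load("w.npy"); x,y,z=P[...,0],P[...,1],P[...,2]
L=np.stack([x-.5566,y-.014],-1)@np.array([[-.0365,-.9993],[.9993,-.0365]])
q=(abs(L[...,1]-.02)<.006)&(z>.15)
for a in np.arange(-.13,.2,.012):
    k=q&(L[...,0]>=a)&(L[...,0]<a+.012)
    if k.sum()>3: print(round(a+.006,3),k.sum(),np.round((np.median(z[k])-(.2233-.105*(a+.006)))*1000,1),end="; ")
E
```

```text
-0.112 101 35.4; -0.1 427 34.8; -0.088 2132 41.3; -0.076 690 72.4; 0.008 609 -2.2; 0.02 705 -1.0;
```

The wrist view shows the ridge at (277,178) free and the carrier beyond it, its uphill edge at v≈35, rolling on its own. I'll rise clear and wait.

>>> {"name": "step_arm", "arguments": {"moves": [[0,0,10,0,1],[-20,0,20,0,1],[-50,0,20,0,1],[-90,0,20,0,1],[-130,0,20,0,1],[-130,0,20,0,1],[-130,0,20,0,1],[-130,0,20,0,1],[-130,0,20,0,1],[-130,0,20,0,1],[-130,0,20,0,1],[-130,0,20,0,1]]}}

```text
time_s: 21.28
ee_pos: [0.5607, -0.1036, 0.3421]
eef_rot: [0.491, 0.509, -0.491, 0.509]
contact_force: [-0.0, 0.3, 0.5]
grip_width: 0.0004
```

```bash
python3 w.py wr7; python3 c.py -.05 .178; python3 t.py
```

```text
[ 0.5607 -0.1036  0.3421] tool y ang 2.1212466293548844 t 21.275
F [-0.    0.3   0.47]
21.325 [ 0.5607 -0.1036  0.3421] [ 0.4 -0.5  0.3]
plate x ends [0.0537344  0.08415816 0.13684061] 41 rollers by ends [0.1117344  0.07084061]Traceback (most recent call last):
  File "c.py", line 10, in <module>
    e=np.percentile(X[k][:,0],[1,99]); print("slopes",w,k.sum(),"x",e,"y",np.percentile(X[k][:,1],[1,99])); print("rollers from ends",e[0]+.062-.004,e[1]-.062-.004)
    return _quantile_unchecked(
        a, q, axis, out, overwrite_input, method, keepdims, weights)
    return _ureduce(a,
                    func=_quantile_ureduce_func,
    ...<5 lines>...
                    overwrite_input=overwrite_input,
                    method=method)
    r = func(a, **kwargs)
    result = _quantile(arr,
                       quantiles=q,
    ...<2 lines>...
                       out=out,
                       weights=wgt)
    slices_having_nans = np.isnan(arr[-1, ...])
                                  ~~~^^^^^^^^^
IndexError: index -1 is out of bounds for axis 0 with size 0
```

View pics/s4.png

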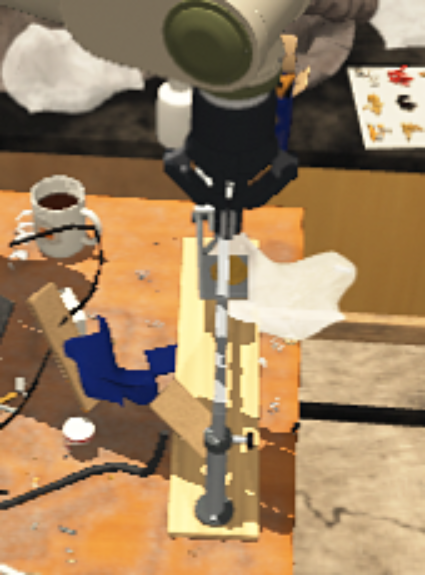

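The side view shows the carrier upright far down the rail at about (222,270), partly hidden by the gripper. I'll move clear and measure again.

>>> {"name": "step_arm", "arguments": {"moves": [[0,-40,30,0,1],[0,-80,60,0,1],[0,-120,100,0,1],[0,-150,140,0,1],[0,-150,160,0,1],[0,-150,160,0,1],[0,-150,160,0,1]]}}

```text
time_s: 22.25
ee_pos: [0.4174, -0.2682, 0.342]
eef_rot: [0.49, 0.51, -0.49, 0.509]
contact_force: [0.3, 0.9, 0.8]
grip_width: -0.0004
```

```bash
cat > e.py <<'E'
from h import *
s=read_state(); print(s["time_s"],np.round(s["ee_pos"],4),np.round(s["contact_force"],1))
for n,ox in(("side",.5530),("top",.5550)):
    P=cloud(grab_frame(n)); x,y,z=P[...,0],P[...,1],P[...,2]
    L=np.stack([x-ox,y-.014],-1)@np.array([[-.0365,-.9993],[.9993,-.0365]])
    q=(L[...,0]>0)&(L[...,0]<.172)&(abs(L[...,1])<.045)&(abs(z-(.2233-.105*L[...,0]))<.014)&(z>.19)
    r=cv2.minAreaRect((L[q]*1000).astype(np.float32)) if q.sum()>5 else None
    print(n,q.sum(),"x",np.round(np.percentile(L[q][:,0],[1,99]),4),"y",np.round(np.percentile(L[q][:,1],[1,99]),4),r)
    if q.sum()>20: print("  slope",np.round(np.linalg.lstsq(np.c_[L[q],np.ones(q.sum())],z[q],rcond=None)[0],3))
    t=(abs(L[...,1])<.02)&(z>.235)&(z<.27)&(L[...,0]>0)&(L[...,0]<.17)
    if t.sum()>5: print("  tab",t.sum(),np.round(np.percentile(L[t],[2,50,98],axis=0),4).tolist(),"z",np.percentile(z[t],98))
    if n=="top":
        for k,(a,b) in {"mug":(.34,.215),"carton":(.36,.058),"jar":(.4035,-.111)}.items():
            W=np.load("top0.npy"); g=lambda V:np.median(V[(np.hypot(V[...,0]-a,V[...,1]-b)<.04)&(V[...,2]>.025)&(V[...,2]<.1)],0)
            print(k,np.round(g(P)-g(W),4))
E
python3 e.py
```

```text
22.25 [ 0.4174 -0.2682  0.342 ] [0.3 0.9 0.8]
side 440 x [0.0531 0.1703] y [-0.0155  0.0346] ((111.0191650390625, 9.6200590133667), (121.11331939697266, 50.641868591308594), 0.04493241757154465)
  slope [-0.072 -0.044  0.221]
  tab 55 [[0.0986, -0.0002], [0.1066, 0.0038], [0.1387, 0.0093]] z 0.2583518618134477
top 864 x [0.0557 0.1706] y [-0.0183  0.0336] ((113.42182922363281, 7.600551605224609), (117.00347900390625, 54.29268264770508), 0.20947645604610443)
  slope [-0.096 -0.067  0.222]
  tab 106 [[0.1021, -0.0015], [0.1211, 0.0055], [0.141, 0.0094]] z 0.25572540835930385
mug [ 0.0133 -0.0129  0.    ]
carton [-0.0001 -0.0003  0.0001]
jar [0.0081 0.0085 0.0009]
```

The carrier is against the stop: the tab centre at 0.121 m less about 6 mm for the lean gives 0.115 m. I'm handing the job in.

```bash
python3 -c "
from h import *
print(close_job())"
```

```text
the job is handed in; nothing more can be done
None
```

The job is handed in at about 22 s of robot time. The carrier hangs on the rail at the end stop, and the robot is clear of everything.

**What I did**
- I gripped the carrier by its tab, brought it in sideways so the rail passed through its mouth, and lowered it until the rail took the weight. By the wrist force the rail carried at most about 16 N while I held it.
- I let go in small steps. It settled on both rollers against the ridge, with the rollers' middle near x = −0.103 m.
- I pushed it over the ridge low on the bumper with shut fingers, then backed off. It rolled the rest of the way alone.

**Last checks**
- **End position:** the rollers' middle is at about x = 0.115 m in the rack's frame (target 0.116 m). Sideways it is within a few millimetres of the rail's centreline.
- **Lean:** it sits at about the rail's slope of 0.1 rad, plus roughly 0.05 rad to the side.
- **At rest:** I judged this from its position against the stop and did not measure its speed.

**What went wrong or disagreed**
- **Wrong sign on the first lifting row:** this pressed the gripper down for a moment, and the tab slipped about 6 mm in the pads. I measured the new hold and allowed for it.
- **Bystanders:** the carton read as unmoved. The mug read about 18 mm off and the jar about 12 mm off, both within the 30 mm limit. I put this down to the arm hiding parts of them in one of the views, since nothing was brought near them, but I did not check further.
- **Side camera:** it read 3 to 4 mm off the wrist camera, so I went by the wrist camera for the placing.

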